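# Hold a frame corner square

### The arm

A 7-joint arm with a two-finger parallel gripper is mounted at the origin on the work surface. World frame = base frame: x ahead of the robot, y to its left, z up, the work surface at z = 0. Lengths are in m, angles in rad, forces in N, time in s.
With the tool pointing down it reaches from about 0.35 to 0.9 m from the base axis. Payload 8.1 kg.
Tool frame: the origin (TCP) lies midway between the tips of the shut fingers; the grasp point (between the pads) lies 19 mm behind it; x points along the fingers, z is the direction in which the jaws open and shut, and the axes are right-handed (so a half turn about x gives the same grasp; the last joint's range is limited). The gripper opens to 92 mm and grips with 3 to 60 N. Pads are 19 mm wide; open, the fingers measure 130 mm over their backs; the gripper's body (75 mm by 190 mm) begins 47 mm behind the grasp point.
Start: joints at [-1.423, 0.434, 0.025, 1.573, -0.012, 1.134, -0.075], TCP at [0.155, 0.605, 0.227] pointing down, gripper open.
Joint ranges: [-2.62, 2.62], [-0.44, 2.09], [-1.27, 1.32], [0.08, 2.57], [-1.32, 4.46], [0.12, 2], [-2.74, 2.74]. Speed limits (rad/s): [2.22, 2.22, 3.01, 3.01, 3.14, 3.14, 3.14].

### API

Orientations are given as a rotation vector (axis times angle).
In Python, from cell import arm, optics, finder gives the robot as it stands.
- The arm moves only by the tool send_rows, never from a script. Its argument "rows" is a list that holds one entry, the list of rows, each a list of 7 numbers: the shift along the tool's x, y, z in mm, then the turn, a rotation vector about the tool's x, y, z in degrees, then the opening in per cent of the stroke, from 0 (shut) to 100 (fully open). A call has exactly 8 rows; each row is the pose to reach, as a shift and turn from the pose commanded when the call began, along the tool's axes at that moment; what a row does not reach only later rows make up. A row lasts 1/10 s, in which the tool goes at most 50 mm and 8.59 degrees, less where a joint would pass 70% of its speed; a pose out of reach is approached as far as the arm can. A call with a gripper value outside its range is refused whole. The fingers move at their own pace and stop on an object; "grip_force" is the grip in N (left out, the last holds). Time passes only in rows, so rows that repeat a pose let the fingers close, or fill a call up. It gives the time, the measured TCP pose, the force and the opening at its end, in the units of the state.
- arm.observe(): the state, without advancing time (a new reading comes with each control period).
- optics.get_image(name): name is "side" or "top"; returns (picture, depth): 480x640x3 uint8, red, green, blue; 480x640 float32, m along the optical axis (not along the pixel's ray), 0 where there is no reading.
- optics.get_calibration(name): a dict with "camera_matrix" (3x3 intrinsics, pixels), "D" ([k1, k2, p1, p2, k3] as OpenCV has them; the pictures are not rectified), "position" and "orientation" of the camera in the world. Camera axes: x right, y up, looking along -z (the intrinsics and any distortion apply to the point x, -y, -z); pixel columns grow to the right and rows downward; lengths in m; the calibration is good to about 2 mm. A picture is of the moment at which its call begins. get_calibration takes no time and is no camera call.
- arm.sign_off(): hands the job in, once; it reports no verdict.
Trained networks look in the newest picture that a camera, given by its name, has taken for a name from the list of things; names that differ only in an ending like _2 or _b are one class to them, and where a whole thing is asked for, a point or a joint stands for the part that bears it (a point fixed in the world has none). Each returns a list of dicts, best first, with "confidence" (0 to 1); they miss things now and then, are a little off and sometimes report something else, mostly with a low value. They report only what shows in the picture. A call takes as long as a camera call.
- finder.search_frame(camera, thing): "bbox" ([left, top, width, height] in pixels, round what is visible of it).
- finder.regions_of(camera, thing): "region" (480x640 bool, what is visible of it) and "bbox" ([left, top, width, height] in pixels, round what is visible of it).
- finder.place_of(camera, thing): "xy" ([column, row] in pixels: a listed point, or the origin of a listed thing).
The state is a dict: "clock": time; "joints": joint angles; "dq": joint speeds; "joint_efforts": joint torques, N m; "position": TCP position; "ee_rot": TCP orientation; "force": force on the tool from outside, world axes, zero at the start; "ft_torque": the same for the moment, N m; "width": opening from 0.0 (shut) to 1.0 (fully open).
Only numpy, scipy, OpenCV 4.12 (cv2) and the standard library are available. Lean on these libraries where they do the work, as an engineer would, in place of code of your own. Each camera call takes 0.05 s, during which the arm holds its last target.

### The job

Take the carpenter's square with the red brace and press it, lying flat on the bench, heel first into the inside corner of the timber frame, pushing the sprung stud out, until its two outer edges are flush against the plate and the stud and the corner is square. Finish holding it there: the program ends with the gripper still on the square, keeping it pressed against both timbers. Leave the bottles and the blue tray alone.

Things in the scene. Friction and masses are not known exactly. Their poses are not given: they have to be found in the camera images.
- square_grip (a point): Centre of the carpenter's square's red brace (place to grasp), 17 mm above its underside. The brace, a bar 20 mm thick, 34 mm high, 196 mm long, joins the two legs at 45 degrees; grasp it across its thickness, 65 mm are free towards the heel. Axes: z up; x, y the outward normals of the outer edges of stock and blade: (1,1,0) points across the brace to the heel, the brace runs along (1,-1,0).
- square_heel (a point): Heel of the square (0.3 to 0.5 kg, flat on the bench): outer corner where the outer edges of its legs meet, at the underside, (85, 85, -17) mm from square_grip, same axes. Legs, 180 mm along the outer edge: dark wooden stock along -y from here (32 mm wide, 28 mm high), aluminium blade along -x (30 mm wide, 18 mm high). Undersides of legs and brace are level.
- frame_corner (a point): Inside corner of the timber frame at bench height, where the inner faces of plate and stud meet. Axes: z up; the plate's inner face is the plane x = 0; with the stud square its inner face is y = 0. The square belongs where x < 0, y < 0: heel at this point, its axes parallel to these, the stock along the plate, the blade along the stud.
- plate: The plate: pale timber of the frame fixed to the bench, 45 mm wide, 45 mm high; runs from frame_corner 240 mm along -y and 70 mm along +y, on the side x > 0. Origin and axes as frame_corner. Plate, stud and square are smooth and slide on one another (friction about 0.2).
- stud (a joint): Angle (rad) of the stud, a darker timber 45 x 45 x 240 mm running along -x from frame_corner, its pivot: 0 = square to the plate; positive = free end leaning in over the inside corner (at the start by 0.11 to 0.20), negative = opened too far. Stiff and springy: opening it takes 0.25 to 0.4 N m at first, 0.6 N m at square; let go, it springs part of the way back.
- amber_bottle: Corked amber glass bottle, 62 mm across, 200 mm tall, upright; origin at the centre of its underside. Leave alone.
- stone_bottle: Corked brown stoneware bottle, 68 mm across, 160 mm tall, upright; origin at the centre of its underside. Leave alone.
- screw_tray: Blue open tray, 100 by 130 by 35 mm; origin at the centre of its underside. Leave alone.

How it is judged:
At the end, for the whole second after the job is handed in: The fingers hold or press the square (over 2 N), flat (tilt under 0.05 rad) and at rest, heel within 6 mm of the frame's inside corner, edges within 0.025 rad of the plate's direction, pressing plate and stud with over 0.5 N each, the stud within 0.02 rad of square (contact force between square and stud above 0.5 N and contact force between square and plate above 0.5 N and value of joint stud between -0.02 and 0.02 rad and angle between the x axis of square_heel and the x axis of frame_corner, either way round below 0.025 rad and distance between square_heel and frame_corner below 0.006 m and angle between square_grip's own z axis and vertical below 0.05 rad and contact force between the fingers and square above 2 N and linear speed of square below 0.02 m/s); the arm keeps its last pose, push and grip.
It fails at once if the amber bottle is shifted by more than 30 mm or tipped (distance of amber_bottle from where it was at the start of the episode above 0.03 m or angle between amber_bottle's own z axis and vertical above 0.3 rad).
It fails at once if the stoneware bottle is shifted by more than 30 mm or tipped (distance of stone_bottle from where it was at the start of the episode above 0.03 m or angle between stone_bottle's own z axis and vertical above 0.3 rad).
It fails at once if the blue tray is shifted by more than 30 mm or tipped (distance of screw_tray from where it was at the start of the episode above 0.03 m or angle between screw_tray's own z axis and vertical above 0.3 rad).
It also fails if it takes over 48 s, if anything falls off the work surface, if the arm or the gripper's body presses on something with over 40 N, if the wrist force passes 120 N, or if a joint passes its speed limit or range.

## Working session

There is one attempt and no reset: what is moved stays moved. The work goes in short steps, Python scripts to look and compute and a tool call to move; the robot and the scene stay as the last step left them, time stands still between calls to the robot, and variables do not carry over. Pictures are saved under pics/ and viewed, and the job is handed in when it is done.

Besides the shell and the picture viewer there is one more tool, called after "Emit:" as a command line: name --argument value ..., lists and objects as JSON in quotes. send_rows: Moves the arm, as the interface text tells. Its arguments: {"type":"object","properties":{"rows":{"type":"array"},"grip_force":{"type":"number"}},"required":["rows"]}

```bash
mkdir -p pics; ls; cat > h.py <<'E'
import numpy as np, cv2
from scipy.spatial.transform import Rotation as R
from cell import arm, optics, finder
def cal(n):
    c=optics.get_calibration(n); K=np.array(c["camera_matrix"],float); D=np.array(c["D"],float)
    o=np.array(c["orientation"],float); 
    M=R.from_rotvec(o).as_matrix() if o.shape==(3,) else (o if o.shape==(3,3) else None)
    return K,D,np.array(c["position"],float),M
def ray(n,uv):
    K,D,p,M=cal(n); q=cv2.undistortPoints(np.array(uv,float).reshape(-1,1,2),K,D).reshape(-1,2)
    d=np.c_[q[:,0],-q[:,1],-np.ones(len(q))]@M.T
    return p,d
def onz(n,uv,z):
    p,d=ray(n,uv); t=(z-p[2])/d[:,2]; return p+d*t[:,None]
def ondepth(n,uv,dep):
    p,d=ray(n,uv); return p+d*np.array(dep).reshape(-1,1)
def proj(n,P):
    K,D,p,M=cal(n); c=(np.array(P,float).reshape(-1,3)-p)@M; c=c*[1,-1,-1]
    return cv2.projectPoints(c,np.zeros(3),np.zeros(3),K,D)[0].reshape(-1,2)
E
python3 - <<'E'
from h import *
for n in("side","top"):
    c=optics.get_calibration(n);print(n,c)
    im,d=optics.get_image(n);cv2.imwrite(f"pics/{n}0.png",im[:,:,::-1]);np.save(f"{n}0d.npy",d);np.save(f"{n}0.npy",im)
    for t in("square_grip","square_heel","frame_corner"):
        print(t,[(r["confidence"],r["xy"]) for r in finder.place_of(n,t)][:3])
print(arm.observe())
E
```

```text
pics
side {'camera_matrix': array([[534.6408001 ,   0.        , 317.30826945],
       [  0.        , 534.6408001 , 246.12916739],
       [  0.        ,   0.        ,   1.        ]]), 'D': array([-0.16157149,  0.        ,  0.        ,  0.        ,  0.        ]), 'position': array([0.54152261, 0.59672949, 0.49622339]), 'orientation': array([ 0.09464576, -1.46747232, -2.66694195])}
square_grip [(0.77, [426.1, 193.5])]
square_heel [(0.67, [373.9, 214.3])]
frame_corner []
top {'camera_matrix': array([[444.3566629 ,   0.        , 318.66943464],
       [  0.        , 444.3566629 , 246.24832693],
       [  0.        ,   0.        ,   1.        ]]), 'D': array([0.00887377, 0.        , 0.        , 0.        , 0.        ]), 'position': array([ 0.52587542, -0.09504872,  0.93269557]), 'orientation': array([ 0.09126412, -0.08319039, -1.54923693])}
square_grip [(0.88, [454.2, 343.2])]
square_heel [(0.94, [421.4, 288.2])]
frame_corner [(0.91, [208.5, 224.0])]
{'clock': 0.4, 'joints': array([-1.42258654,  0.43462044,  0.02501491,  1.57330824, -0.01161089,
        1.1340293 , -0.075134  ]), 'dq': array([-0.0013906 ,  0.00069002,  0.00114285, -0.00136302, -0.00135821,
       -0.00075646, -0.00069962]), 'joint_efforts': array([-1.29231365e-03, -6.66981053e+01,  9.82695334e-01, -3.14409363e+01,
       -6.07364997e-02,  3.57730826e-02,  1.00039651e-04]), 'position': array([0.15513954, 0.60537502, 0.2266252 ]), 'ee_rot': array([-1.02252314,  1.31767351,  1.02226203]), 'force': array([-0.54308666,  0.47863771,  0.78790013]), 'ft_torque': array([-0.0316445 , -0.00052227, -0.01696246]), 'width': 0.9985743272141551}
```

View pics/top0.png

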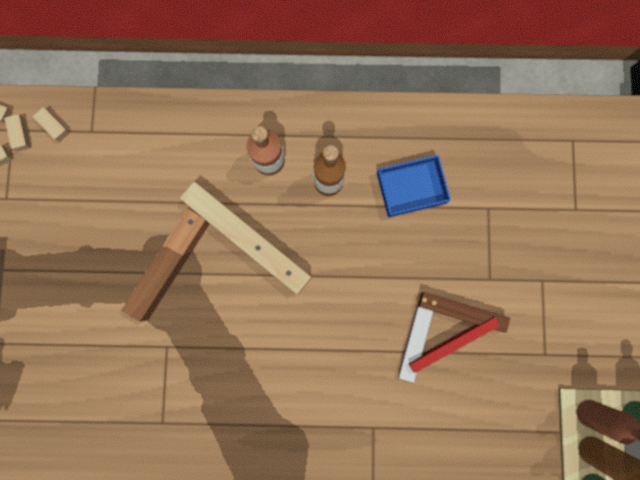

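View pics/side0.png

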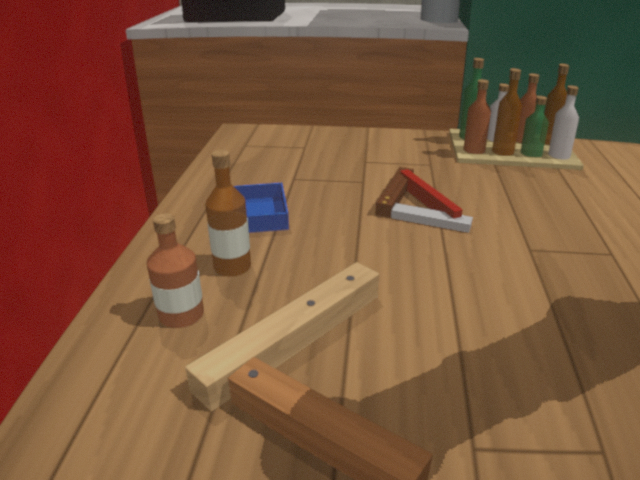

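```bash
python3 - <<'E'
from h import *
g=onz("top",[454.2,343.2],.017)[0];h=onz("top",[421.4,288.2],0)[0];c=onz("top",[208.5,224.0],0)[0]
print(g,h,c,np.linalg.norm((h-g)[:2]))
d=np.load("top0d.npy")
print("side grip",onz("side",[426.1,193.5],.017),onz("side",[373.9,214.3],0))
for u in([454,343],[421,288],[208,224],[300,300]): print(u,ondepth("top",[u],d[u[1],u[0]]))
s=arm.observe();print(R.from_rotvec(s["ee_rot"]).as_matrix())
E
```

```text
[ 0.43663395 -0.36686686  0.017     ] [ 0.5462493  -0.30530596  0.        ] [0.67310656 0.14582451 0.        ] 0.12571900333744487
side grip [[ 0.43779958 -0.3723751   0.017     ]] [[ 5.39845838e-01 -3.06124510e-01  5.55111512e-17]]
[454, 343] [[ 0.4388772  -0.36080256  0.03612072]]
[421, 288] [[ 5.46656070e-01 -3.04556393e-01 -3.60875889e-04]]
[208, 224] [[0.67141239 0.1441366  0.01060199]]
[300, 300] [[ 0.51666047 -0.0524761  -0.00157432]]
[[-2.64130780e-05 -9.68677462e-01  2.48322319e-01]
 [-2.18674104e-04  2.48322319e-01  9.68677438e-01]
 [-9.99999976e-01 -2.87159081e-05 -2.18383633e-04]]
```

The square lies at the lower right in the top view: heel about (421,290), stock tip (508,325), blade tip (405,380), with the red brace between. The frame's inside corner is about (208,224), with the plate running to (305,285) and the stud to (130,318). Next I'll fit the edges from depth.

```bash
python3 - <<'E'
from h import *
im,d=optics.get_image("top")
vv,uu=np.mgrid[0:480,0:640]
P=ondepth("top",np.c_[uu.ravel(),vv.ravel()],d.ravel()).reshape(480,640,3)
np.save("P.npy",P)
for t in("plate","stud","square_grip","amber_bottle","stone_bottle","screw_tray"):
    r=finder.regions_of("top",t)
    if not r: print(t,None);continue
    m=r[0]["region"]&(d>0); z=P[m][:,2]
    print(t,r[0]["confidence"],r[0]["bbox"],m.sum(),np.percentile(z,[5,25,50,75,95]).round(3), P[m].mean(0).round(3))
    np.save(f"m_{t}.npy",r[0]["region"])
    if t in("plate","stud"):
        q=P[m&(abs(P[:,:,2]-.045)<.006)][:,:2]; r=cv2.minAreaRect((q*1000).astype(np.float32)); print(len(q),r,cv2.boxPoints(r).round(1).tolist())
b=(P[:,:,2]>.006)
# square: red brace by color
r=im.astype(int); 
m=(r[:,:,0]>100)&(r[:,:,1]<50)&(uu>380)&(uu<530)&(vv>280)&(vv<400)
q=onz("top",np.c_[uu[m],vv[m]],.034)[:,:2]
rr=cv2.minAreaRect((q*1000).astype(np.float32));print("brace",m.sum(),rr,cv2.boxPoints(rr).round(1).tolist(),q.mean(0))
m=(r.min(2)>140)&(uu>380)&(uu<450)&(vv>290)&(vv<400)
q=onz("top",np.c_[uu[m],vv[m]],.018)[:,:2]
rr=cv2.minAreaRect((q*1000).astype(np.float32));print("blade",m.sum(),rr,cv2.boxPoints(rr).round(1).tolist())
E
python3 - <<'E'
import cv2,sys
sys.path.insert(0,'.')
im=cv2.imread('pics/top0.png')
a=cv2.resize(im[270:400,380:530],None,fx=5,fy=5,interpolation=cv2.INTER_CUBIC);cv2.imwrite('pics/sq.png',cv2.resize(a,(600,520)))
a=cv2.resize(im[170:330,110:320],(788,600),interpolation=cv2.INTER_CUBIC);cv2.imwrite('pics/fr.png',a)
E
```

```text
plate 0.73 [182.7, 184.2, 127.6, 106.6] 3268 [0.043 0.044 0.045 0.047 0.048] [0.64  0.06  0.045]
3252 ((641.0006103515625, 60.97496795654297), (309.5152587890625, 45.02396774291992), 51.99510192871094) [[528.0, -47.099998474121094], [563.5, -74.80000305175781], [754.0, 169.10000610351562], [718.5999755859375, 196.8000030517578]]
stud 0.87 [123.4, 205.3, 87.5, 117.0] 3453 [0.008 0.043 0.045 0.046 0.048] [0.58  0.218 0.04 ]
2753 ((583.5458374023438, 220.5975799560547), (46.590816497802734, 238.2701873779297), 60.06459426879883) [[468.70001220703125, 259.8999938964844], [675.2000122070312, 141.0], [698.4000244140625, 181.3000030517578], [491.8999938964844, 300.20001220703125]]
square_grip 0.66 [400.7, 293.0, 108.3, 89.9] 3674 [0.013 0.019 0.027 0.032 0.035] [ 0.461 -0.344  0.025]
amber_bottle 0.85 [315.3, 146.0, 28.6, 51.9] 1292 [0.02  0.094 0.128 0.143 0.201] [ 0.756 -0.106  0.122]
stone_bottle 0.69 [246.3, 128.5, 37.8, 47.6] 1394 [0.015 0.076 0.103 0.115 0.161] [0.801 0.017 0.097]
screw_tray 0.85 [376.2, 157.4, 74.7, 61.1] 3306 [0.002 0.004 0.005 0.014 0.036] [ 0.761 -0.286  0.011]
brace 132 ((440.25830078125, -358.31146240234375), (8.664518356323242, 189.80258178710938), 29.36344337463379) [[389.8999938964844, -277.70001220703125], [483.0, -443.1000061035156], [490.6000061035156, -438.8999938964844], [397.5, -273.5]] [ 0.44215724 -0.35573192]
blade 1059 ((433.24481201171875, -289.41357421875), (31.943906784057617, 149.34278869628906), 74.26980590820312) [[357.0, -284.5], [500.79998779296875, -325.0], [509.3999938964844, -294.29998779296875], [365.70001220703125, -253.8000030517578]]
```

View pics/fr.png

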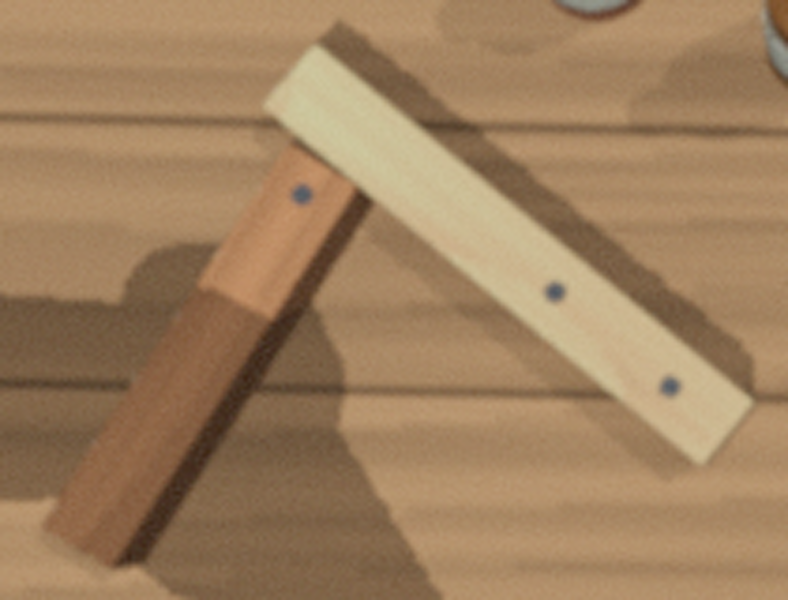

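View pics/sq.png

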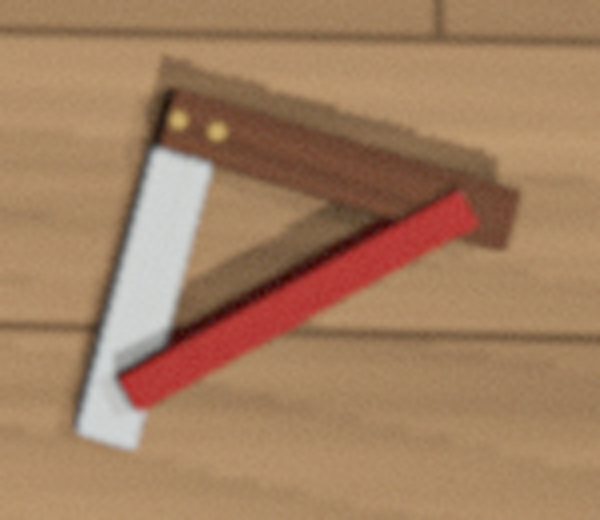

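The plate fits as 310 x 45 mm at 52.0°, which puts the corner at about (0.6755, 0.142), and the stud leans about 0.14 rad. The brace colour mask was poor, so I'll refit it.

```bash
python3 - <<'E'
from h import *
im=np.load("top0.npy");vv,uu=np.mgrid[0:480,0:640]
h=cv2.cvtColor(im,cv2.COLOR_RGB2HSV)
m=((h[:,:,0]<6)|(h[:,:,0]>172))&(h[:,:,1]>170)&(h[:,:,2]>110)&(uu>380)&(uu<530)&(vv>280)&(vv<400)
q=onz("top",np.c_[uu[m],vv[m]],.034)[:,:2]
rr=cv2.minAreaRect((q*1000).astype(np.float32));print("brace",m.sum(),rr,q.mean(0))
s=arm.observe();print(s["position"],s["clock"])
T=R.from_rotvec(s["ee_rot"])
# desired: tool x down, tool z along brace normal a=29.3 deg (or +180)
for a in(29.3,209.3):
    a=np.radians(a);z=np.array([np.cos(a),np.sin(a),0]);x=np.array([0,0,-1.]);y=np.cross(z,x)
    D=R.from_matrix(np.c_[x,y,z]); print((T.inv()*D).as_rotvec(degrees=True), "joint now",s["joints"][[0,6]])
g=np.array([q.mean(0)[0],q.mean(0)[1],.15]);print(T.inv().apply(g-s["position"])*1000)
E
```

```text
brace 884 ((436.1236877441406, -362.318115234375), (19.716711044311523, 192.81851196289062), 29.05508804321289) [ 0.43633761 -0.36171836]
[0.15511907 0.60547149 0.22677759] 0.75
[ 4.63262349e+01  5.40013663e-03 -2.43334323e-03] joint now [-1.42261071 -0.07513288]
[-1.33673765e+02  3.00401917e-03  6.66659505e-03] joint now [-1.42261071 -0.07513288]
[  76.68940064 -512.51703695 -867.1100786 ]
```

Emit:
send_rows --rows '[[[0, -36, -34, 4, 0, 0, 100], [0, -72, -68, 8, 0, 0, 100], [0, -109, -101, 12, 0, 0, 100], [0, -145, -135, 16, 0, 0, 100], [0, -181, -169, 20, 0, 0, 100], [0, -218, -202, 24, 0, 0, 100], [0, -254, -236, 28, 0, 0, 100], [0, -290, -270, 32, 0, 0, 100]]]'

```text
clock: 1.55
position: [0.3699, 0.2702, 0.2271]
ee_rot: [-0.593, 1.487, 0.594]
force: [2.0, -0.5, 1.3]
width: 1.0
```

```bash
cat > go.py <<'E'
from h import *
import sys
def to(x,y,z,a,pr=True):
    s=arm.observe();T=R.from_rotvec(s["ee_rot"]);a=np.radians(a)
    zz=np.array([np.cos(a),np.sin(a),0]);xx=np.array([0,0,-1.]);D=R.from_matrix(np.c_[xx,np.cross(zz,xx),zz])
    print("t",s["clock"],"pos",s["position"].round(4),"zang",np.degrees(np.arctan2(T.as_matrix()[1,2],T.as_matrix()[0,2])).round(2),"tilt",T.as_matrix()[2].round(4),"F",s["force"].round(1),"M",s["ft_torque"].round(2),"w",round(float(s["width"]),3),"j",s["joints"].round(2))
    print("shift mm",(T.inv().apply(np.array([x,y,z])-s["position"])*1000).round(1),"turn",(T.inv()*D).as_rotvec(degrees=True).round(2))
to(*map(float,sys.argv[1:5]))
E
python3 go.py .436 -.362 .12 29.2
```

```text
t 1.55 pos [0.3699 0.2702 0.2271] zang 43.47 tilt [-1.e+00  3.e-04  1.e-03] F [ 2.  -0.5  1.3] M [ 0.03 -0.07 -0.07] w 1.0 j [-0.99  0.16  0.28  1.98 -0.05  1.01  0.07]
shift mm [ 106.6 -504.4 -387. ] turn [14.27  0.06 -0.02]
```

Emit:
send_rows --rows '[[[5, -39, -30, 2, 0, 0, 100], [10, -78, -60, 4, 0, 0, 100], [15, -116, -89, 6, 0, 0, 100], [20, -155, -119, 8, 0, 0, 100], [25, -194, -149, 10, 0, 0, 100], [30, -232, -178, 12, 0, 0, 100], [35, -271, -208, 14, 0, 0, 100], [40, -310, -238, 14.3, 0, 0, 100]]]'

```text
clock: 2.35
position: [0.4107, -0.1185, 0.187]
ee_rot: [-0.401, 1.532, 0.401]
force: [1.5, 0.2, -0.0]
width: 1.0
```

```bash
python3 go.py .436 -.362 .08 29.2
```

```text
t 2.35 pos [ 0.4107 -0.1185  0.187 ] zang 29.29 tilt [-1.0e+00 -4.0e-04  1.5e-03] F [ 1.5  0.2 -0. ] M [-0.01 -0.02 -0.02] w 1.0 j [-0.41  0.16  0.66  2.12 -0.13  0.9   0.83]
shift mm [ 106.9 -224.7  -97.3] turn [0.09 0.09 0.02]
```

Emit:
send_rows --rows '[[[15, -40, -17, 0, 0, 0, 100], [30, -80, -35, 0, 0, 0, 100], [45, -120, -52, 0, 0, 0, 100], [60, -160, -70, 0, 0, 0, 100], [75, -200, -87, 0, 0, 0, 100], [90, -224, -97, 0, 0, 0, 100], [107, -224.7, -97.3, 0, 0, 0, 100], [107, -224.7, -97.3, 0, 0, 0, 100]]]'

```text
clock: 3.15
position: [0.4345, -0.3603, 0.0778]
ee_rot: [-0.398, 1.536, 0.402]
force: [0.4, 0.2, 0.4]
width: 0.998
```

```bash
python3 go.py .436 -.362 .006 29.2
python3 - <<'E'
from h import *
im,d=optics.get_image("top");cv2.imwrite("pics/top1.png",cv2.resize(im[200:460,320:640],(800,650))[:600,:,::-1])
print(proj("top",[.436,-.362,.034]))
E
```

```text
t 3.15 pos [ 0.4345 -0.3603  0.0778] zang 29.24 tilt [-1.      0.0029 -0.0019] F [0.4 0.2 0.4] M [-0.01 -0.03 -0.04] w 0.998 j [ 0.19  0.56  0.59  1.92 -0.43  0.79  1.52]
shift mm [71.8 -2.4  0.6] turn [ 0.04 -0.11 -0.17]
[[454.3082759  344.37984139]]
```

View pics/top1.png

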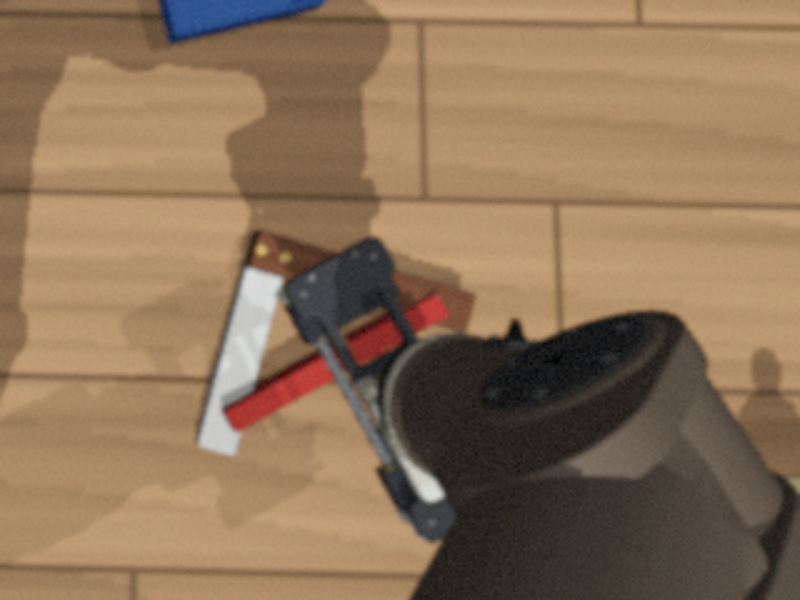

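The gripper straddles the red brace at its middle, at about (350,355) in the crop. I'll go down now.

Emit:
send_rows --rows '[[[15, -2, 0.5, 0, 0, 0, 100], [30, -2, 0.5, 0, 0, 0, 100], [45, -2, 0.5, 0, 0, 0, 100], [58, -2, 0.5, 0, 0, 0, 100], [66, -2, 0.5, 0, 0, 0, 100], [70, -2, 0.5, 0, 0, 0, 100], [70, -2, 0.5, 0, 0, 0, 100], [70, -2, 0.5, 0, 0, 0, 100]]]'

```text
clock: 4.0
position: [0.4371, -0.3618, 0.0098]
ee_rot: [-0.401, 1.533, 0.401]
force: [-2.5, 1.0, -0.4]
width: 1.001
```

Emit:
send_rows --rows '[[[0, 0, 0, 0, 0, 0, 40], [0, 0, 0, 0, 0, 0, 10], [0, 0, 0, 0, 0, 0, 0], [0, 0, 0, 0, 0, 0, 0], [0, 0, 0, 0, 0, 0, 0], [0, 0, 0, 0, 0, 0, 0], [0, 0, 0, 0, 0, 0, 0], [0, 0, 0, 0, 0, 0, 0]]]' --grip_force 50

```text
clock: 4.8
position: [0.4373, -0.3617, 0.0097]
ee_rot: [-0.401, 1.533, 0.401]
force: [-0.5, -0.1, 0.4]
width: 0.347
```

```bash
python3 go.py .436 -.362 .06 29.2
```

```text
t 4.8 pos [ 0.4373 -0.3617  0.0097] zang 29.32 tilt [-1.e+00  1.e-04  0.e+00] F [-0.5 -0.1  0.4] M [-0.09 -0.03 -0.04] w 0.347 j [ 0.25  0.66  0.51  1.95 -0.51  0.66  1.59]
shift mm [-50.3   0.4  -1.2] turn [ 0.12  0.   -0.  ]
```

Emit:
send_rows --rows '[[[4, 0, 0, 0, 0, 0, 35], [4, 0, 0, 0, 0, 0, 35], [4, 0, 0, 0, 0, 0, 0], [4, 0, 0, 0, 0, 0, 0], [4, 0, 0, 0, 0, 0, 0], [4, 0, 0, 0, 0, 0, 0], [4, 0, 0, 0, 0, 0, 0], [4, 0, 0, 0, 0, 0, 0]]]' --grip_force 50

```text
clock: 5.6
position: [0.4372, -0.3617, 0.0056]
ee_rot: [-0.401, 1.533, 0.401]
force: [0.2, -0.8, -2.5]
width: 0.212
```

```bash
python3 go.py .436 -.362 .06 29.2
```

```text
t 5.6 pos [ 0.4372 -0.3617  0.0056] zang 29.33 tilt [-1.e+00  2.e-04 -1.e-04] F [ 0.2 -0.8 -2.5] M [-0.19  0.13 -0.01] w 0.212 j [ 0.25  0.67  0.5   1.95 -0.51  0.65  1.59]
shift mm [-54.4   0.3  -1.2] turn [ 0.13 -0.   -0.01]
```

Gripped at 19.5 mm. Next I'll lift and carry the square to a point 80 mm short of the corner along the diagonal.

Emit:
send_rows --rows '[[[-8, 0, 0, 0, 0, 0, 0], [-16, 0, 0, 0, 0, 0, 0], [-24, 0, 0, 0, 0, 0, 0], [-32, 0, 0, 0, 0, 0, 0], [-40, 0, 0, 0, 0, 0, 0], [-48, 4, 0, 0, 0, 0, 0], [-54, 14, 4, 0, 0, 0, 0], [-54, 30, 10, 0, 0, 0, 0]]]'

```text
clock: 6.4
position: [0.4314, -0.3309, 0.0608]
ee_rot: [-0.401, 1.532, 0.399]
force: [0.6, -0.4, -4.0]
width: 0.215
```

```bash
python3 go.py .4766 .1175 .06 7
```

```text
t 6.4 pos [ 0.4314 -0.3309  0.0608] zang 29.26 tilt [-1.0e+00 -1.6e-03  6.0e-04] F [ 0.6 -0.4 -4. ] M [-0.12  0.06 -0.02] w 0.215 j [ 0.15  0.56  0.58  1.98 -0.45  0.73  1.51]
shift mm [3.000e-01 3.691e+02 2.586e+02] turn [22.26  0.05  0.08]
```

Emit:
send_rows --rows '[[[0, 20, 14, 1, 0, 0, 0], [0, 45, 31, 2.5, 0, 0, 0], [0, 70, 49, 4, 0, 0, 0], [0, 95, 66, 5.5, 0, 0, 0], [0, 120, 84, 7, 0, 0, 0], [0, 145, 101, 8.5, 0, 0, 0], [0, 170, 119, 10, 0, 0, 0], [0, 195, 136, 11.5, 0, 0, 0]]]'

```text
clock: 7.2
position: [0.4538, -0.0919, 0.06]
ee_rot: [-0.243, 1.557, 0.244]
force: [0.6, 0.2, -4.5]
width: 0.217
```

```bash
python3 go.py .4766 .1175 .06 7
```

```text
t 7.2 pos [ 0.4538 -0.0919  0.06  ] zang 17.8 tilt [-1.e+00  9.e-04  1.e-04] F [ 0.6  0.2 -4.5] M [-0.21  0.06 -0.04] w 0.217 j [-0.42  0.47  0.67  2.18 -0.49  0.64  0.92]
shift mm [1.000e-01 1.924e+02 8.570e+01] turn [10.8   0.   -0.05]
```

Emit:
send_rows --rows '[[[0, 30, 13, 2, 0, 0, 0], [0, 60, 27, 4, 0, 0, 0], [0, 90, 40, 6, 0, 0, 0], [0, 120, 53, 7.5, 0, 0, 0], [0, 150, 66, 9, 0, 0, 0], [0, 175, 78, 10, 0, 0, 0], [0, 188, 84, 10.8, 0, 0, 0], [0, 192, 85.5, 10.8, 0, 0, 0]]]'

```text
clock: 8.0
position: [0.4761, 0.1176, 0.0597]
ee_rot: [-0.098, 1.569, 0.1]
force: [-0.4, -0.1, -4.3]
width: 0.214
```

```bash
python3 go.py .4766 .1175 .006 7
python3 - <<'E'
from h import *
for n in("top","side"):
    im,d=optics.get_image(n);cv2.imwrite(f"pics/{n}2.png",im[:,:,::-1])
    for t in("square_grip","square_heel","frame_corner"):
        print(n,t,[(r["confidence"],r["xy"], onz(n,r["xy"],.055).round(4)) for r in finder.place_of(n,t)][:2])
E
```

```text
t 8.0 pos [0.4761 0.1176 0.0597] zang 7.23 tilt [-1.e+00  1.e-03 -6.e-04] F [-0.4 -0.1 -4.3] M [-0.19  0.15 -0.03] w 0.214 j [-0.89  0.53  0.75  2.12 -0.57  0.7   0.36]
shift mm [53.7 -0.2  0.5] turn [ 0.23 -0.03 -0.06]
top square_grip [(0.8, [210.3, 317.9], array([[0.4791, 0.1192, 0.055 ]]))]
top square_heel [(0.87, [206.5, 256.9], array([[0.5984, 0.1324, 0.055 ]]))]
top frame_corner [(0.7, [211.3, 220.1], array([[0.6724, 0.1264, 0.055 ]]))]
side square_grip [(0.9, [419.6, 333.1], array([[0.4759, 0.0913, 0.055 ]]))]
side square_heel [(0.82, [325.4, 347.7], array([[0.5891, 0.1285, 0.055 ]])), (0.31, [419.6, 335.8], array([[0.4761, 0.0963, 0.055 ]]))]
side frame_corner []
```

View pics/top2.png

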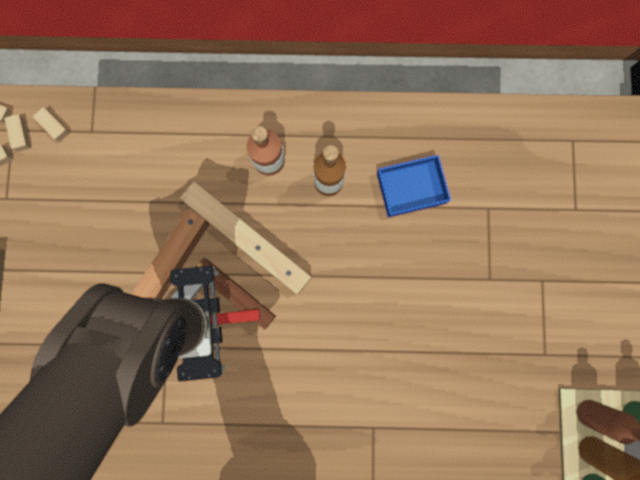

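View pics/side2.png

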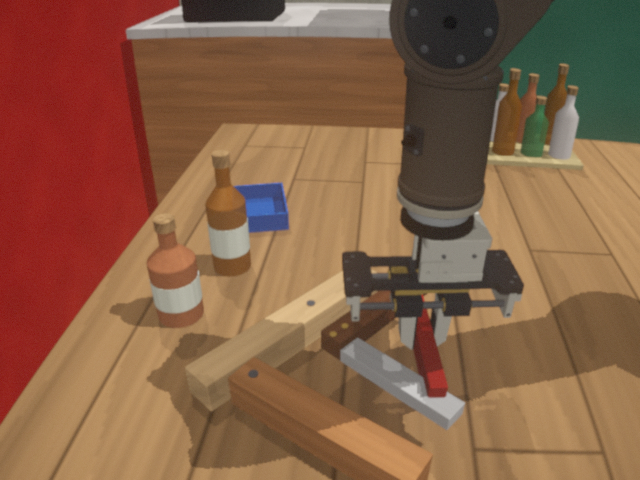

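The square hangs level and is parallel to the frame: heel at about (206,257) in the top view, clear of the stud. I'll lower it.

Emit:
send_rows --rows '[[[10, 0, 0, 0.2, 0, 0, 0], [20, 0, 0, 0.2, 0, 0, 0], [30, 0, 0, 0.2, 0, 0, 0], [38, 0, 0, 0.2, 0, 0, 0], [45, 0, 0, 0.2, 0, 0, 0], [50, 0, 0, 0.2, 0, 0, 0], [53, 0, 0, 0.2, 0, 0, 0], [54.5, 0, 0, 0.2, 0, 0, 0]]]'

```text
clock: 9.2
position: [0.4769, 0.1148, 0.0055]
ee_rot: [-0.093, 1.569, 0.094]
force: [-8.4, -0.9, 28.2]
width: 0.215
```

Emit:
send_rows --rows '[[[0, 0, 0, 0, 0, 0, 0], [0, 0, 0, 0, 0, 0, 0], [0, 0, 0, 0, 0, 0, 0], [0, 0, 0, 0, 0, 0, 0], [0, 0, 0, 0, 0, 0, 0], [0, 0, 0, 0, 0, 0, 0], [0, 0, 0, 0, 0, 0, 0], [0, 0, 0, 0, 0, 0, 0]]]' --grip_force 60

```text
clock: 10.0
position: [0.4772, 0.1148, 0.0056]
ee_rot: [-0.093, 1.568, 0.094]
force: [-2.7, -1.3, 6.2]
width: 0.211
```

```bash
python3 go.py .556 .1273 .006 7
python3 - <<'E'
from h import *
im,d=optics.get_image("side");cv2.imwrite(f"pics/side3.png",im[:,:,::-1])
h=None
for t in("square_grip","square_heel"):
  r=finder.place_of("side",t)
  if r: print(t,r[0]["confidence"],r[0]["xy"],onz("side",r[0]["xy"],0 if "heel" in t else .017))
r=finder.regions_of("side","plate");print(r[0]["bbox"] if r else None)
print(proj("side",[[.6755,.1418,.045],[.528,-.0471,.045],[.6755,.1418,0]]))
E
```

```text
t 10.0 pos [0.4772 0.1148 0.0056] zang 6.82 tilt [-1.e+00  2.e-04  5.e-04] F [-2.7 -1.3  6.2] M [-0.32  0.68  0.04] w 0.211 j [-0.8   0.62  0.64  2.15 -0.68  0.58  0.45]
shift mm [-0.4  3.  79.7] turn [-0.18  0.03 -0.01]
square_grip 0.57 [414.7, 365.9] [[0.47882473 0.11031118 0.017     ]]
square_heel 0.69 [320.4, 380.9] [[5.95068658e-01 1.30925396e-01 5.55111512e-17]]
[185.0, 260.9, 196.5, 148.0]
[[252.69763367 355.92674356]
 [379.11080453 273.07151031]
 [255.56552565 381.92520966]]
```

View pics/side3.png

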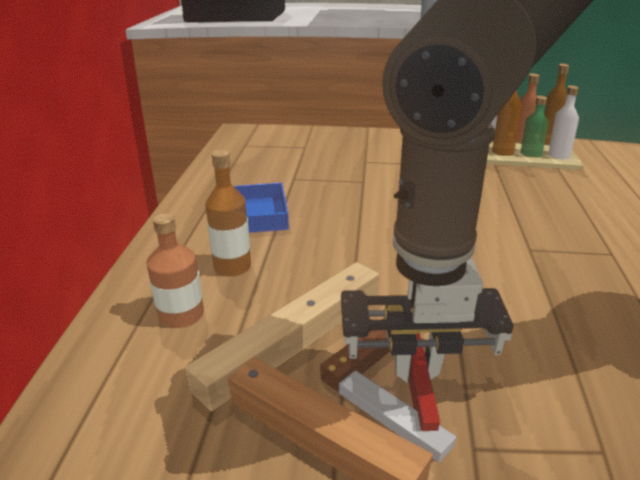

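The square is flat on the bench, and the side view gives the heel at (0.595, 0.131), which matches the expected position. I'll advance diagonally to about 20 mm short.

Emit:
send_rows --rows '[[[-0.5, 0, 6, 0, 0, 0, 0], [-0.5, 0, 14, 0, 0, 0, 0], [-0.5, 1, 22, 0, 0, 0, 0], [-0.5, 1, 30, 0, 0, 0, 0], [-0.5, 1, 38, 0, 0, 0, 0], [-0.5, 1, 46, 0, 0, 0, 0], [-0.5, 1, 54, 0, 0, 0, 0], [-0.5, 1, 60, 0, 0, 0, 0]]]'

```text
clock: 11.0
position: [0.5369, 0.1227, 0.0056]
ee_rot: [-0.094, 1.569, 0.093]
force: [-2.3, -3.1, -1.4]
width: 0.21
```

```bash
python3 go.py .556 .1273 .006 7
python3 - <<'E'
from h import *
im,d=optics.get_image("side");cv2.imwrite(f"pics/side4.png",im[:,:,::-1])
im,d=optics.get_image("top");cv2.imwrite(f"pics/top4.png",cv2.resize(im[170:350,110:320],(700,600))[:,:,::-1])
E
```

```text
t 11.0 pos [0.5369 0.1227 0.0056] zang 6.82 tilt [-1.e+00 -4.e-04 -4.e-04] F [-2.3 -3.1 -1.4] M [-0.38  0.66  0.32] w 0.21 j [-0.77  0.69  0.65  2.   -0.66  0.67  0.43]
shift mm [-0.4  2.3 19.5] turn [-0.18 -0.02  0.02]
```

View pics/side4.png

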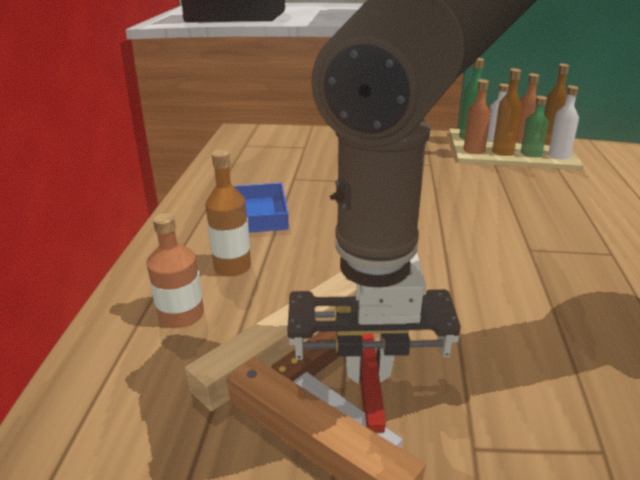

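View pics/top4.png

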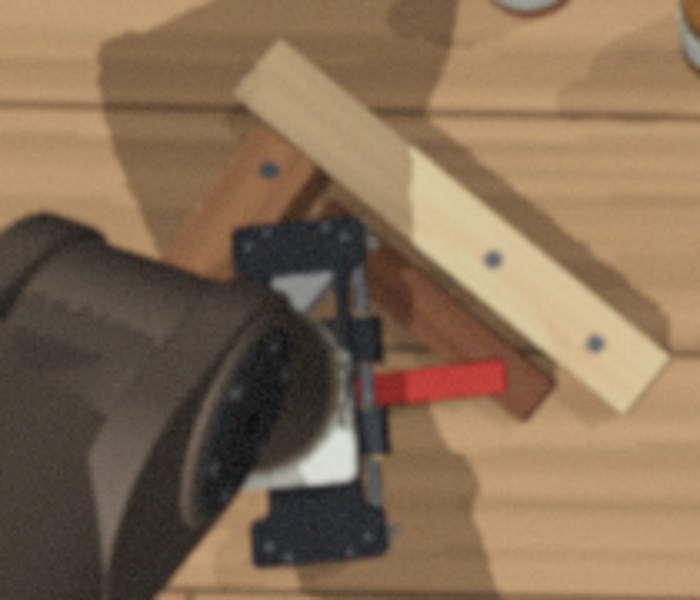

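The stud is already opening: the force is about 4 N and the stock is parallel to the plate. Continuing slowly.

Emit:
send_rows --rows '[[[0, 0.5, 2, 0, 0, 0, 0], [0, 0.5, 4, 0, 0, 0, 0], [0, 1, 6, 0, 0, 0, 0], [0, 1, 8, 0, 0, 0, 0], [0, 1.5, 10, 0, 0, 0, 0], [0, 1.5, 12, 0, 0, 0, 0], [0, 2, 14, 0, 0, 0, 0], [0, 2, 15, 0, 0, 0, 0]]]'

```text
clock: 11.9
position: [0.5512, 0.1269, 0.0057]
ee_rot: [-0.094, 1.569, 0.094]
force: [-3.5, -1.8, -1.8]
width: 0.215
```

```bash
python3 go.py .556 .1273 .006 7
```

```text
t 11.9 pos [0.5512 0.1269 0.0057] zang 6.83 tilt [-1.e+00  0.e+00 -1.e-04] F [-3.5 -1.8 -1.8] M [-0.49  0.71  0.4 ] w 0.215 j [-0.76  0.7   0.65  1.96 -0.66  0.7   0.42]
shift mm [-0.3 -0.2  4.8] turn [-0.17 -0.01 -0.  ]
```

Emit:
send_rows --rows '[[[0, 0, 1, -0.1, 0, 0, 0], [0, 0, 2, -0.2, 0, 0, 0], [0, 0, 3, -0.2, 0, 0, 0], [0, 0, 4, -0.2, 0, 0, 0], [0, 0, 5, -0.2, 0, 0, 0], [0, 0, 5, -0.2, 0, 0, 0], [0, 0, 5, -0.2, 0, 0, 0], [0, 0, 5, -0.2, 0, 0, 0]]]'

```text
clock: 12.7
position: [0.5554, 0.127, 0.0056]
ee_rot: [-0.096, 1.57, 0.096]
force: [-5.8, -2.1, -0.7]
width: 0.211
```

```bash
python3 go.py .556 .1273 .006 7
```

```text
t 12.7 pos [0.5554 0.127  0.0056] zang 6.99 tilt [-1.      0.     -0.0012] F [-5.8 -2.1 -0.7] M [-0.77  1.1   0.27] w 0.211 j [-0.76  0.71  0.65  1.95 -0.66  0.7   0.42]
shift mm [-0.4  0.2  0.6] turn [-0.01 -0.07 -0.  ]
```

Emit:
send_rows --rows '[[[0, 0, 1, 0, 0, 0, 0], [0, 0, 2, 0, 0, 0, 0], [0, 0, 2, 0, 0, 0, 0], [0, 0, 2, 0, 0, 0, 0], [0, 0, 2, 0, 0, 0, 0], [0, 0, 2, 0, 0, 0, 0], [0, 0, 2, 0, 0, 0, 0], [0, 0, 2, 0, 0, 0, 0]]]'

```text
clock: 13.5
position: [0.556, 0.127, 0.0056]
ee_rot: [-0.095, 1.572, 0.096]
force: [-11.2, -4.0, 6.6]
width: 0.205
```

```bash
python3 go.py .556 .1273 .006 7
python3 - <<'E'
from h import *
F=arm.observe()["force"];print(F@[.788,-.616,0],F@[.616,.788,0])
im,d=optics.get_image("side");cv2.imwrite(f"pics/side5.png",cv2.resize(im[300:480,180:440],(800,554))[:,:,::-1])
im,d=optics.get_image("top");cv2.imwrite(f"pics/top5.png",cv2.resize(im[170:350,110:320],(700,600),interpolation=cv2.INTER_CUBIC)[:,:,::-1])
vv,uu=np.mgrid[0:480,0:640]
P=ondepth("top",np.c_[uu.ravel(),vv.ravel()],d.ravel()).reshape(480,640,3)
for t in("plate","stud"):
    r=finder.regions_of("top",t)
    if not r: continue
    m=r[0]["region"]&(d>0)&(abs(P[:,:,2]-.045)<.006)
    q=P[m][:,:2];r=cv2.minAreaRect((q*1000).astype(np.float32));print(t,len(q),r)
E
```

```text
t 13.5 pos [0.556  0.127  0.0056] zang 6.95 tilt [-1.0e+00  5.0e-04 -3.5e-03] F [-11.2  -4.    6.6] M [-0.83  1.99  0.08] w 0.205 j [-0.76  0.71  0.65  1.95 -0.65  0.71  0.42]
shift mm [-0.4  0.3  0. ] turn [-0.05 -0.2  -0.03]
-6.321495452129959 -10.052809010398928
plate 5 ((792.3709716796875, -280.36871337890625), (129.4122314453125, 43.51742935180664), 87.353271484375)
stud 504 ((660.0014038085938, 181.8345947265625), (47.01570129394531, 72.72633361816406), 54.11684799194336)
```

View pics/side5.png

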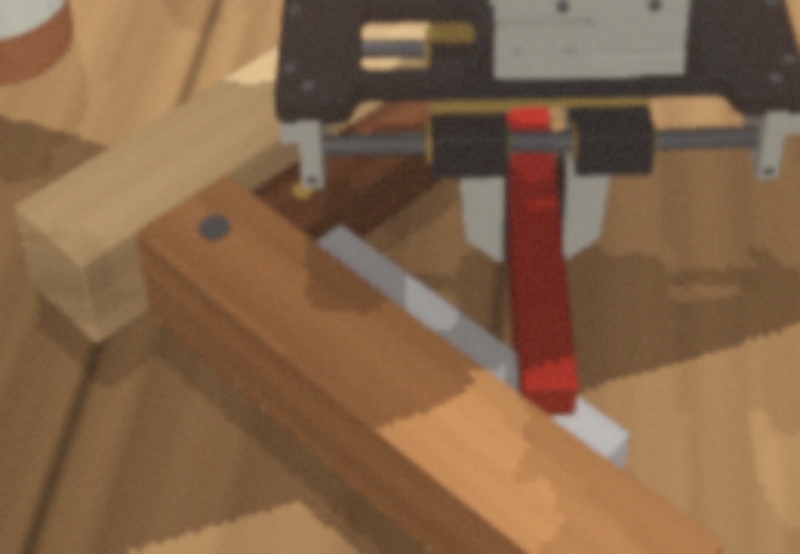

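View pics/top5.png

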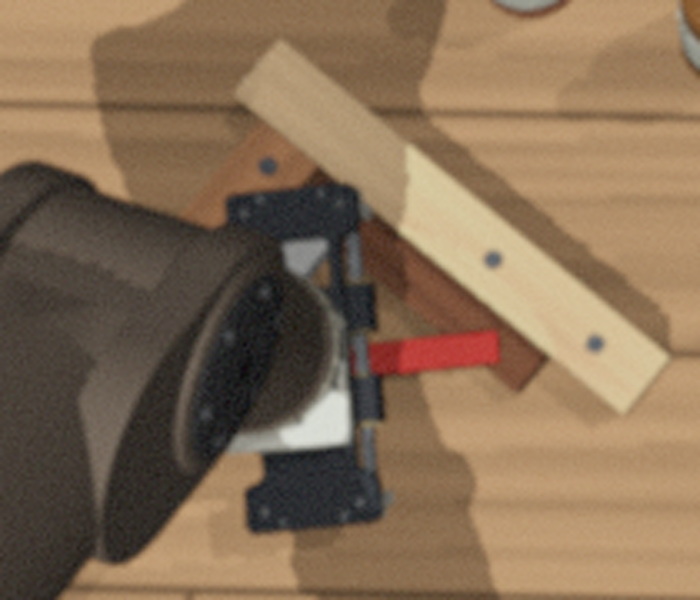

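Contact stiffened: 2 mm commanded moved the tool 0.6 mm. I'll push somewhat further to seat the square, then check.

Emit:
send_rows --rows '[[[0, 0, 1, 0, 0, 0, 0], [0, 0, 2, 0, 0, 0, 0], [0, 0, 3, 0, 0, 0, 0], [0, 0, 3, 0, 0, 0, 0], [0, 0, 3, 0, 0, 0, 0], [0, 0, 3, 0, 0, 0, 0], [0, 0, 3, 0, 0, 0, 0], [0, 0, 3, 0, 0, 0, 0]]]'

```text
clock: 14.5
position: [0.5559, 0.127, 0.0056]
ee_rot: [-0.094, 1.578, 0.096]
force: [-24.1, -5.4, 18.7]
width: 0.211
```

```bash
python3 go.py .556 .1273 .006 7
cat > chk.py <<'E'
from h import *
import sys
k=sys.argv[1]
F=arm.observe()["force"];print("Fx_f,Fy_f",F@[.788,-.616,0],F@[.616,.788,0])
for n in("top","side"):
    im,d=optics.get_image(n);im=im.copy()
    r=finder.place_of(n,"square_heel")
    print(n,[(x["confidence"],x["xy"],onz(n,x["xy"],0)[0].round(4)) for x in r[:1]])
    C=np.array([.6755,.1418,0]);xf=np.array([.788,-.616,0]);yf=np.array([.616,.788,0])
    big=cv2.resize(im,None,fx=4,fy=4,interpolation=cv2.INTER_CUBIC)
    for z,col in((.045,(0,255,0)),(0.028,(255,255,0)),(.018,(0,255,255))):
        if z==.045: segs=[(C-yf*.24,C+yf*.07),(C,C-xf*.24)]
        elif z==.028: segs=[(C,C-yf*.18)]
        else: segs=[(C,C-xf*.18)]
        for a,b in segs:
            p=proj(n,np.array([a+[0,0,z],b+[0,0,z]]))*4+1.5
            if k[-1]=="o": cv2.line(big,tuple(int(v) for v in p[0]),tuple(int(v) for v in p[1]),col,1)
    u0,v0,w,h=(110,170,200,150) if n=="top" else (190,300,200,150)
    cv2.imwrite(f"pics/{n}_{k}.png",big[v0*4:(v0+h)*4,u0*4:(u0+w)*4,::-1])
E
python3 chk.py ao
```

```text
t 14.5 pos [0.5559 0.127  0.0056] zang 6.93 tilt [-1.      0.0016 -0.0088] F [-24.1  -5.4  18.7] M [-1.13  3.91  0.09] w 0.211 j [-0.76  0.71  0.65  1.94 -0.65  0.72  0.42]
shift mm [-0.4  0.3  0.1] turn [-0.07 -0.5  -0.09]
Fx_f,Fy_f -15.661994500632204 -19.112670413172175
top []
side []
```

View pics/side_ao.png

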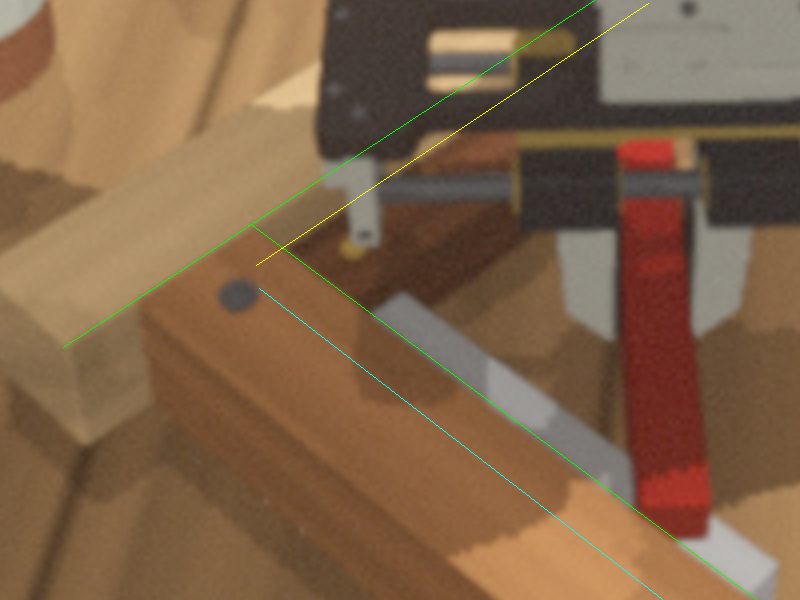

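View pics/top_ao.png

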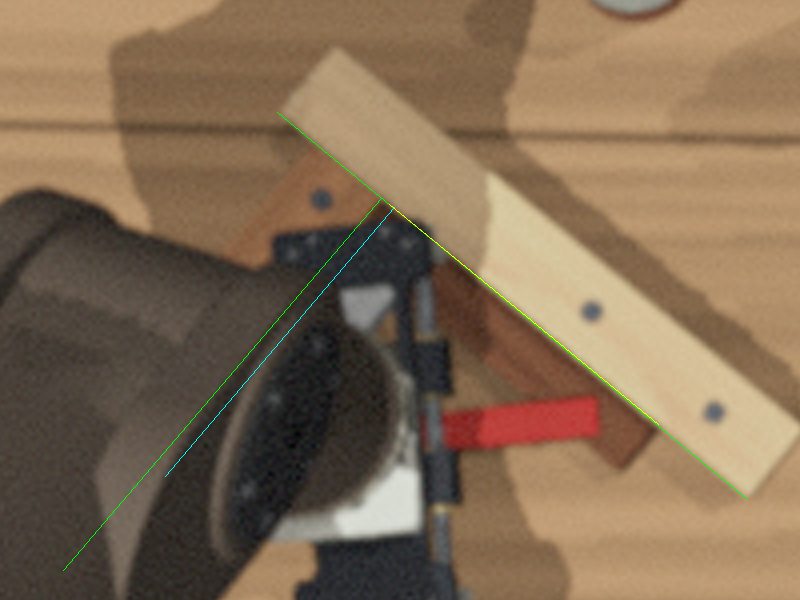

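Everything lines up. In the side view the stud's top edge lies on the predicted square line from (253,226) to (750,590). In the top view the stock's outer edge and tip lie on the plate line at about (660,428). The forces show both timbers loaded (16 and 19 N), so I'll hold briefly and confirm it stays steady.

Emit:
send_rows --rows '[[[0, 0, 0, 0, 0, 0, 0], [0, 0, 0, 0, 0, 0, 0], [0, 0, 0, 0, 0, 0, 0], [0, 0, 0, 0, 0, 0, 0], [0, 0, 0, 0, 0, 0, 0], [0, 0, 0, 0, 0, 0, 0], [0, 0, 0, 0, 0, 0, 0], [0, 0, 0, 0, 0, 0, 0]]]'

```text
clock: 15.5
position: [0.5559, 0.127, 0.0056]
ee_rot: [-0.094, 1.578, 0.096]
force: [-23.3, -5.1, 18.7]
width: 0.214
```

```bash
python3 go.py .556 .1273 .006 7; python3 chk.py b
```

```text
t 15.5 pos [0.5559 0.127  0.0056] zang 6.93 tilt [-1.      0.0016 -0.0088] F [-23.3  -5.1  18.7] M [-1.13  3.86  0.05] w 0.214 j [-0.76  0.71  0.65  1.94 -0.65  0.72  0.42]
shift mm [-0.4  0.3  0.1] turn [-0.07 -0.5  -0.09]
Fx_f,Fy_f -15.211696448548533 -18.42360214174241
top [(0.86, [205.7, 221.6], array([0.6781, 0.152 , 0.    ]))]
side [(0.54, [262.4, 212.9], array([ 0.7541, -0.2903,  0.    ]))]
```

View pics/side_b.png

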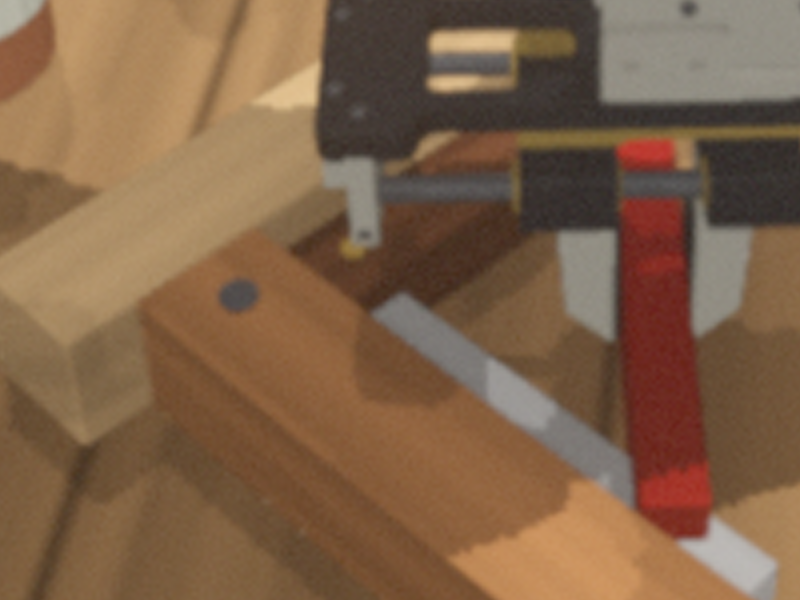

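View pics/top_b.png

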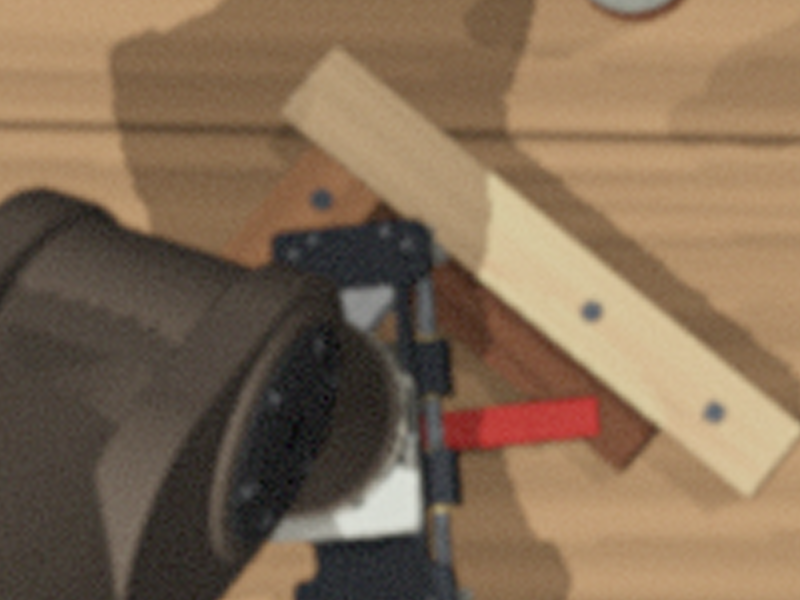

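```bash
python3 -c "
from cell import arm
print(arm.sign_off())"
```

```text
the job is handed in; nothing more can be done
None
```

I gripped the square across its red brace and carried it to the corner. I then pressed it flat and heel first into the frame, pushing the stud out, and handed in at about 15.6 s with the gripper still pressing at a 60 N grip setting. No verdict was reported.

**Last checks:**
- **Position:** the tool is where the measured corner says it should be, to within about 0.4 mm. Its heading is within about 0.1° and its tilt about 0.009 rad.
- **Forces:** the push was steady over the last second at about 15 N on the plate and 18 N on the stud.
- **Alignment:** the stud and stock edges lay on the lines predicted for a square corner in both cameras, well inside 0.02 rad.

**Checks that disagreed or failed:**
- **Heel detection:** in the last pictures the gripper and stud hid the heel. The network placed it about 10 mm off in the top view and nowhere near the corner in the side view, so I discounted both.
- **Stud refit:** fitting the stud and plate from the top view during pressing failed because the arm hid most of them. The final stud angle comes from the side-view overlay only.

The bottles and the tray were never approached.

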